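# Pin the filing pack to the jig

### The arm

A 7-joint arm with a two-finger parallel gripper is mounted at the origin on a cart in front of the work surface, level with it; the furniture and walls round the work are solid. World frame = base frame: x ahead of the robot, y to its left, z up, the work surface at z = 0. Lengths are in m, angles in rad, forces in N, time in s.
With the tool pointing down it reaches from about 0.4 to 0.85 m from the base axis. Payload 4.5 kg.
Tool frame: the origin (TCP) lies on the centre line of the jaws, within the pads' length; the fingertips stand ahead of it and the grasp point (between the pads) lies 6 mm ahead of it (manip.nose_length is the z of the fingertips in the tool frame, in m); z points along the fingers, y is the line along which they close (so a half turn about z gives the same grasp; the last joint's range is limited). The gripper opens to 88 mm and grips with 3 to 60 N. Pads are 18 mm wide; open, the fingers measure 123 mm over their backs; the gripper's body (75 mm by 187 mm) begins 45 mm behind the grasp point.
Start: joints at [1.377, 0.689, -0.195, 1.565, 0.157, 0.902, -0.215], TCP at [0.141, -0.609, 0.264] pointing down, gripper open.
Joint ranges: [-3.01, 3.01], [-0.46, 2.08], [-1.47, 1.51], [0.13, 2.56], [-1, 4.14], [0.04, 2.09], [-2.66, 2.66]. Speed limits (rad/s): [2.57, 2.57, 3.14, 3.14, 3.14, 3.14, 3.14].

### API

Orientations are given as a unit quaternion [w, x, y, z].
In Python, from station import manip, viewer, sign_off gives the robot as it stands.
- The arm moves only by the shell command python3 -m inch 'ROWS' [OPENING] [FORCE]. ROWS is JSON, a list of rows, each a list of 6 numbers: the shift along the tool's x, y, z in cm, then the turn, a rotation vector about the tool's x, y, z in degrees. A call has 1 to 5 rows; each row shifts and turns the commanded pose from where the row before left it, along the tool's axes as they then stand; what a row does not reach is not made up. A row lasts 1/8 s, in which the tool goes at most 62.5 mm and 10.7 degrees, less where a joint would pass 70% of its speed; a pose out of reach is approached as far as the arm can. A call is refused whole if a number of a shift passes 6.25 or a number of a turn 10.7, either way. A call with a gripper value outside its range is refused whole. OPENING is the finger opening in cm, from 0 to 8.81, set as the call begins (- or left out, the last holds). The fingers move at their own pace and stop on an object; FORCE is the grip in N (left out, the last holds). Time passes only in rows, so rows that do not move let the fingers close. It gives the time, the measured TCP pose, the force, the opening and the grip force at its end, in the units of the state.
- manip.sense(): the state, without advancing time (a new reading comes with each control period).
- viewer.camera(name): name is "scene" or "top" or "wrist"; returns a dict with "frame" (384x512x3 uint8, red, green, blue), "intrinsics" (3x3 intrinsics, pixels), "rvec" (rotation vector, rad) and "tvec" (3), from world to camera coordinates, as OpenCV has them. Camera axes: x right, y down, z forward; pixel columns grow to the right and rows downward; lengths in m; the calibration is good to about 2 mm. A picture is of the moment at which its call begins. There is no depth.
- sign_off(): hands the job in; it is judged then, once.
Trained networks look in a picture, given as the dict that the camera call returned (one of the last four; its "shot" number tells which), for a name from the list of things; names that differ only in an ending like _2 or _b are one class to them, and where a whole thing is asked for, a point or a joint stands for the part that bears it (a point fixed in the world has none). Each returns a list of dicts, best first, with "p" (0 to 1); they miss things now and then, are a little off and sometimes report something else, mostly with a low value. They report only what shows in the picture. A call takes as long as a camera call. They do not tell look-alikes from the thing itself.
- viewer.spot_in(picture, name): "position" ([x, y, z] in m, in world coordinates, good to about 4 mm: the middle of the surface that is visible of it).
- viewer.regions_of(picture, name): "region" (384x512 bool, what is visible of it).
- viewer.mark_of(picture, name): "position" ([x, y, z] in m, in world coordinates, good to about 4 mm: a listed point, or the origin of a listed thing).
The state is a dict: "time": time; "joint_positions": joint angles; "joint_vel": joint speeds; "joint_efforts": joint torques, N m; "position": TCP position; "ee_rot": TCP orientation; "wrist_force": force on the tool from outside, world axes, zero at the start; "wrist_torque": the same for the moment, N m; "width": opening from 0.0 (shut) to 1.0 (fully open); "finger_force": force on a finger pad.
Only numpy, scipy, OpenCV 4.12 (cv2) and the standard library are available. Lean on these libraries where they do the work, as an engineer would, in place of code of your own. Each camera call takes 0.05 s, during which the arm holds its last target. There are 200 camera calls.

### The job

Lay the steel filing template flat on the two brass blanks in the filing jig, lengthwise the same way as the jig and with its hole about over the jig's bore. Then take the locating pin from its wooden block and, feeling for each hidden hole and sliding the plates into line with the pin rather than forcing it, pass it down through the template and both blanks into the jig until its handle sits on the template; let go. Press the pin only lightly, never with 40 N, or it dents the brass; leave the loupe, the gem dish and the parts tin where they are.

Things in the scene. Friction and masses are not known exactly. Their poses are not given: they have to be found in the camera images.
- jig_bore (a point): Filing jig, fixed: dark steel base 94 (x) x 124 (y) x 20 mm high. Point: middle of its bore's mouth, in the base's top face; z up. Bore 11 mm wide, 1 mm chamfer, 16 mm deep, closed below. Stop pins 6 mm thick, 12 mm tall stand at (+-33.5, +-24) and (0, +-44.5) mm from the bore and leave the blanks about 6 mm of play each way.
- blank_lower_mid (a point): Lower brass blank, on the jig's base: plate 48 (x) x 70 (y) x 6 mm, rounded corners. Point: centre of its outline, half-way up. One 11 mm hole, 1 mm chamfer. Sawn oversize by eye: the hole lies up to 4.5 mm from the middle of the outline, no one knows which way; it is not measured and the upper plates hide it. The metal is oiled and slides easily (friction about 0.3).
- blank_upper_mid (a point): Upper brass blank, loose on the lower one; same size and hole, the hole also up to 4.5 mm off the middle of the outline, another way. Point: centre of its outline, half-way up. At the start both blanks lie within 2 mm each way of the jig's middle and square with it within 0.03 rad, so that each hole is at most 7 mm off the bore.
- template_mid (a point): Steel filing template lying flat on the bench: plate 38 (x) x 60 (y) x 8 mm, rounded corners, smaller than the blanks. One 11 mm hole, 1 mm chamfer, exactly in its middle. Point: its centre, half-way up; y along its length, z up. To be gripped across its 38 mm width. Weight about 140 g.
- pin_handle (a point): Locating pin: square steel handle 16 x 16 x 34 mm on a round shank 10 mm thick, 34 mm long, its last 3 mm tapering to a 7 mm flat end. Point: centre of the handle, 17 mm above its shoulder (underside), 51 mm above the shank's end; x, y square to the handle's sides, z up. Home, the shoulder rests on the template and the shank reaches 14 mm into the bore. 70 g.
- pin_block: Fixed wooden block 54 x 54 x 40 mm; the pin stands upright in its 12.5 mm hole with the shoulder on the block's top. Origin: centre of its underside.
- loupe: Bystander: folding loupe 66 x 40 x 12 mm, loose on the bench between jig and robot. Origin: centre of its underside.
- gem_dish: Bystander: small round open dish with stones, 35 mm wide, 11 mm high, loose on the bench, right of the loupe. Origin: centre of its underside.
- parts_tin: Bystander: round closed parts tin, 42 mm wide, 18 mm high, loose on the bench behind the pin block. Origin: centre of its underside.
Things that resemble listed ones, but are neither listed nor needed, are in the scene too. Several things look just like the part that bears template_mid: the one meant starts farthest from the robot's base. What is shaped like the part that bears blank_upper_mid but red is not meant.

How it is judged:
On the way, in this order (a step that is already met when the one before it is completed fails the run):
1. the template lies flat on the blanks in the jig, let go (horizontal distance between template_mid and jig_bore below 0.012 m and z of template_mid in the frame of jig_bore below 0.0185 m and angle between template_mid's own z axis and vertical below 0.06 rad and contact force between the fingers and template below 0.1 N), for 0.2 s.
2. the pin has passed the pack and entered the jig's bore (z of pin_handle in the frame of jig_bore below 0.047 m and horizontal distance between pin_handle and jig_bore below 0.003 m), for 0.1 s.
At the end, for the whole second after the job is handed in: The pin is upright (within 0.06 rad) in the jig's bore with its handle down on the template (within 2 mm) and its axis within 3 mm of the bore's; both blanks lie flat in the jig under the template, within 8 mm of the bore, the template within 3 mm of it, lengthwise with the jig (within 0.25 rad) (z of pin_handle in the frame of jig_bore below 0.039 m and horizontal distance between each of pin_handle, template_mid and jig_bore below 0.003 m and angle between the z axis of pin_handle and the z axis of jig_bore, either way round below 0.06 rad and z of template_mid in the frame of jig_bore between 0.0145 and 0.0175 m and angle between the y axis of template_mid and the y axis of jig_bore, either way round below 0.25 rad and horizontal distance between each of blank_lower_mid, blank_upper_mid and jig_bore below 0.008 m and z of blank_lower_mid in the frame of jig_bore below 0.0045 m and z of blank_upper_mid in the frame of jig_bore between 0.0075 and 0.0105 m); the robot touches nothing.
It fails at once if the pin is pressed on the template, a blank or the jig with more than 40 N (contact force between pin and template above 40 N or contact force between pin and blank_upper above 40 N or contact force between pin and blank_lower above 40 N or contact force between pin and jig above 40 N).
It fails at once if the loupe, the gem dish or the parts tin is shifted by more than 15 mm (distance of any of loupe, gem_dish, parts_tin from where it was at the start of the episode above 0.015 m).
It also fails if it takes over 64 s, if anything falls off the work surface, if the arm or the gripper's body presses on something with over 40 N, if the wrist force passes 120 N, or if a joint passes its speed limit or range.

## Working session

There is one attempt and no reset: what is moved stays moved. The work goes in short steps, Python scripts to look and compute and a shell command to move; the robot and the scene stay as the last step left them, time stands still between calls to the robot, and variables do not carry over. Pictures are saved under pics/ and viewed, at most 10 in all, crops included, and the job is handed in when it is done.

```bash
mkdir -p pics; ls; cat > h.py <<'E'
import numpy as np,cv2
from station import manip,viewer,sign_off
def ray(p,uv,z):
    R=cv2.Rodrigues(np.array(p["rvec"],float))[0];t=np.array(p["tvec"],float).ravel();K=np.array(p["intrinsics"],float)
    d=R.T@np.linalg.solve(K,np.array([uv[0],uv[1],1.]));c=-R.T@t
    return c+d*(z-c[2])/d[2]
def proj(p,X):
    return cv2.projectPoints(np.array(X,float).reshape(-1,3),np.array(p["rvec"],float),np.array(p["tvec"],float),np.array(p["intrinsics"],float),None)[0].reshape(-1,2)
def save(p,n,box=None,s=1):
    im=p["frame"][:,:,::-1]
    if box: im=im[box[1]:box[3],box[0]:box[2]]
    cv2.imwrite("pics/"+n,cv2.resize(im,None,fx=s,fy=s,interpolation=cv2.INTER_CUBIC))
E
cat > a.py <<'E'
from h import *
np.set_printoptions(precision=4,suppress=True)
s=manip.sense();print(s["position"],s["ee_rot"],manip.nose_length,s["width"])
for c in ["top","scene"]:
    p=viewer.camera(c);save(p,c+"0.png",s=1.5)
    print(c,-cv2.Rodrigues(np.array(p["rvec"],float))[0].T@np.array(p["tvec"],float).ravel())
    for n in ["jig_bore","blank_lower_mid","blank_upper_mid","template_mid","pin_handle","pin_block","loupe","gem_dish","parts_tin"]:
        for d in viewer.mark_of(p,n): 
            print(n,round(d["p"],2),np.round(d["position"],4),proj(p,d["position"])[0].round())
E
python3 a.py
```

```text
pics
[ 0.141  -0.6083  0.2629] [-0.0009  0.9935  0.1137 -0.0002] 0.025 0.9991761638298878
top [0.2913 0.0111 1.2355]
blank_lower_mid 0.37 [ 0.5086 -0.0177  0.026 ] [268. 208.]
blank_upper_mid 0.9 [ 0.5488 -0.1482  0.0058] [314. 193.]
blank_upper_mid 0.72 [ 0.5078 -0.007   0.0318] [264. 208.]
template_mid 0.79 [ 0.3904 -0.0423  0.006 ] [279. 251.]
template_mid 0.62 [ 0.4956 -0.2611 -0.0004] [355. 210.]
pin_handle 0.49 [0.5143 0.2801 0.0531] [156. 209.]
pin_block 0.92 [0.5091 0.2819 0.0007] [160. 215.]
loupe 0.52 [ 0.3809  0.0653 -0.0042] [240. 257.]
gem_dish 0.67 [ 0.3865 -0.1359  0.0013] [313. 251.]
parts_tin 0.74 [ 0.6571  0.2754 -0.0004] [162. 163.]
scene [0.9853 0.4481 1.1798]
jig_bore 0.77 [ 0.5057 -0.0106  0.0217] [262. 182.]
blank_lower_mid 0.38 [ 0.5117 -0.011   0.0203] [261. 184.]
blank_upper_mid 0.61 [ 0.5087 -0.0116  0.0339] [261. 181.]
template_mid 0.62 [ 0.3923 -0.045   0.0045] [280. 154.]
template_mid 0.51 [ 0.4956 -0.2572  0.0047] [205. 135.]
pin_handle 0.59 [0.5076 0.2807 0.0597] [345. 244.]
pin_block 0.87 [ 0.5123  0.2843 -0.0019] [341. 255.]
pin_block 0.19 [ 0.3834  0.0611 -0.0014] [309. 175.]
loupe 0.48 [ 0.383   0.0583 -0.002 ] [308. 174.]
gem_dish 0.43 [ 0.3868 -0.1348  0.0009] [259. 137.]
parts_tin 0.81 [0.6564 0.2808 0.0039] [305. 292.]
```

View pics/top0.png

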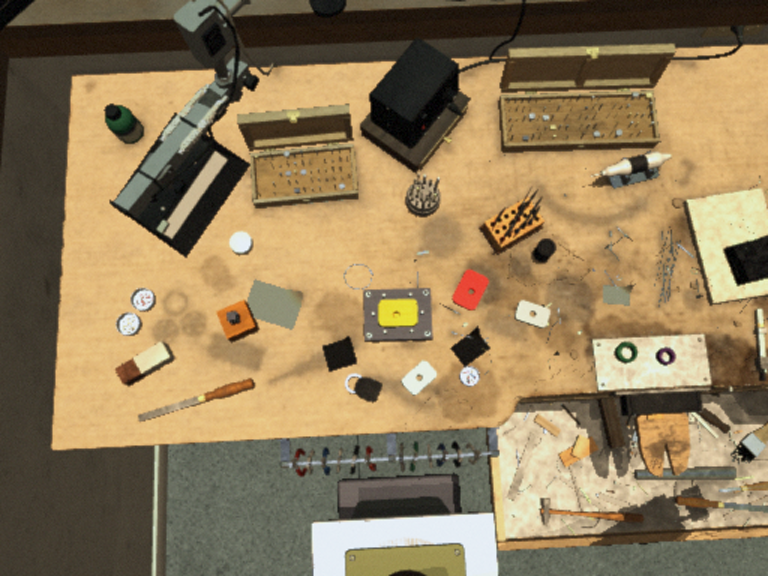

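```bash
python3 -c "
import cv2
im=cv2.imread('pics/top0.png')[240:400,360:570];cv2.imwrite('pics/c0.png',cv2.resize(im,None,fx=3.6,fy=3.6,interpolation=cv2.INTER_CUBIC))"
```

```text
(no output)
```

View pics/c0.png

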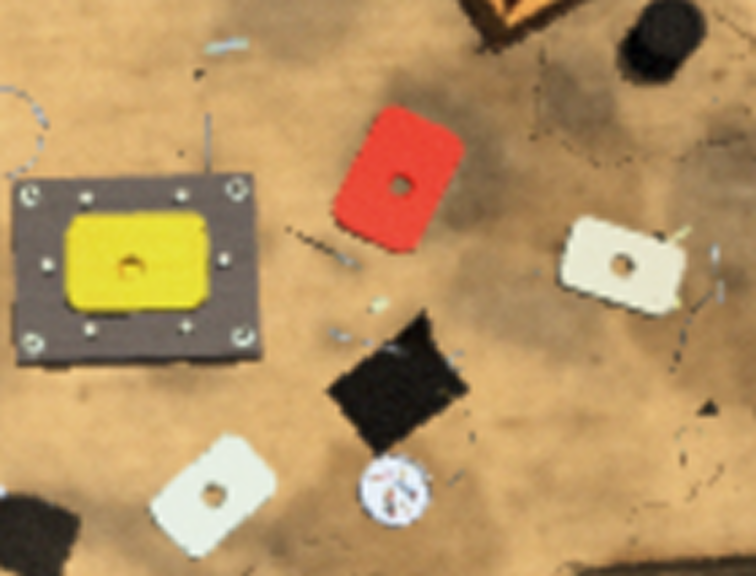

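The upper image shows two white template look-alikes, at px (279,251) and (355,210) in the original frame. Their ranges from the base are 0.39 m and 0.56 m, so the one meant is the right one at (355,210), and the crop confirms it has the hole and the right shape. The jig with the yellow blank is at (264,209), the red decoy is at (314,193), and the pin block is at (158,213).

```bash
cat >> h.py <<'E'
def rect(p,name,z,near):
    "outline rectangle of the region nearest to a world point: centre, length, width, long-axis angle (deg)"
    best=None
    for d in viewer.regions_of(p,name):
        m=d["region"].astype(np.uint8);c=cv2.findContours(m,cv2.RETR_EXTERNAL,cv2.CHAIN_APPROX_NONE)[0]
        c=max(c,key=cv2.contourArea).reshape(-1,2)
        if len(c)<6: continue
        w=np.array([ray(p,q,z)[:2] for q in c],np.float32)*1000
        (x,y),(a,b),t=cv2.minAreaRect(w)
        if a<b:a,b,t=b,a,t+90
        dist=np.hypot(x/1000-near[0],y/1000-near[1])
        if best is None or dist<best[0]: best=(dist,x/1000,y/1000,a,b,(t+90)%180-90,d["p"])
    return best
def axes():
    from scipy.spatial.transform import Rotation as R
    s=manip.sense();q=s["ee_rot"];return np.array(s["position"]),R.from_quat([q[1],q[2],q[3],q[0]]).as_matrix()
def go(x,y,z,yaw=None):
    "rows in tool axes from present pose to TCP x,y,z (cm); yaw of tool y axis line (deg, world) -> turn about tool z"
    P,M=axes();print("pos",P.round(4),"tilt x/y/z rows",M.T.round(3).tolist())
    print("shift cm",(M.T@(np.array([x,y,z])-P)*100).round(2))
    if yaw is not None:
        cur=np.degrees(np.arctan2(M[1,1],M[0,1]));d=(yaw-cur+90)%180-90
        print("turn about tool z (deg)",round(-d,2))
E
cat > b.py <<'E'
from h import *
np.set_printoptions(precision=4,suppress=True)
for c in ["top","scene"]:
    p=viewer.camera(c)
    r=rect(p,"template_mid",.008,(.4956,-.26));print(c,np.round(r,4))
    print(np.round(rect(p,"blank_upper_mid",.032,(.508,-.008)),4))
go(r[1],r[2],.15,r[5]+90)
E
python3 b.py
```

```text
top [ 0.0022  0.4973 -0.2586 60.7816 39.6218 68.2035  0.78  ]
[ 0.0009  0.5073 -0.0086 68.1136 49.6647 87.097   0.58  ]
scene [ 0.0044  0.4986 -0.2568 63.6827 37.0883 68.1864  0.72  ]
[ 0.0019  0.5067 -0.0094 72.663  50.6947 84.6914  0.63  ]
pos [ 0.1412 -0.6089  0.2638] tilt x/y/z rows [[0.974, 0.226, 0.0], [0.226, -0.974, 0.0], [0.0, -0.0, -1.0]]
shift cm [ 42.77 -26.23  11.38]
turn about tool z (deg) -55.14
```

```bash
python3 -m inch '[[4.75,-2.9,0,0,0,0],[4.75,-2.9,0,0,0,0],[4.75,-2.9,0,0,0,0],[4.75,-2.9,0,0,0,0],[4.75,-2.9,0,0,0,0]]' 8.8 20; python3 -m inch '[[4.75,-2.9,0,0,0,0],[4.75,-2.9,0,0,0,0],[4.75,-2.9,0,0,0,0],[4.75,-2.9,0,0,0,0],[0,0,2,0,0,-10]]'; python3 -m inch '[[0,0,2,0,0,-10],[0,0,2,0,0,-10],[0,0,0,0,0,-10],[0,0,0,0,0,-10],[0,0,0,0,0,-5]]'
cat > c.py <<'E'
from h import *
np.set_printoptions(precision=4,suppress=True)
p=viewer.camera("wrist");save(p,"w1.png",s=1.5)
r=rect(p,"template_mid",.008,(.498,-.258));print(np.round(r,4))
go(r[1],r[2],.0,r[5]+90)
E
python3 c.py
```

```text
time: 1.92
position: [0.3411, -0.4128, 0.2639]
ee_rot: [0.0, 0.994, 0.114, 0.0]
wrist_force: [0.5, -0.9, -0.1]
width: 0.996
finger_force: 0.0
time: 2.55
position: [0.5044, -0.2525, 0.245]
ee_rot: [0.0, 0.978, 0.207, 0.004]
wrist_force: [-0.6, 0.0, 0.7]
width: 1.002
finger_force: 0.0
time: 3.18
position: [0.4987, -0.2582, 0.2037]
ee_rot: [0.0, 0.828, 0.561, 0.0]
wrist_force: [0.5, 0.8, -0.1]
width: 1.002
finger_force: 0.0
[ 0.0015  0.4965 -0.2581 61.9173 39.6108 68.3091  0.65  ]
pos [ 0.4987 -0.2583  0.2037] tilt x/y/z rows [[0.374, 0.927, 0.0], [0.927, -0.374, 0.0], [0.0, 0.0, -1.0]]
shift cm [-0.07 -0.21 20.37]
turn about tool z (deg) -0.27
```

View pics/w1.png

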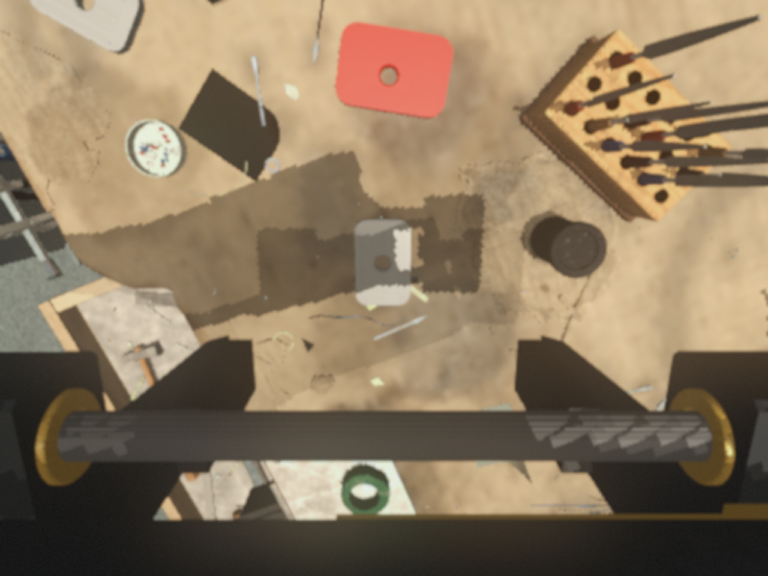

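```bash
python3 -m inch '[[-0.05,-0.15,5,0,0,0],[0,0,5,0,0,0],[0,0,4,0,0,0],[0,0,2.65,0,0,0],[0,0,1,0,0,0]]' 6;python3 -m inch '[[0,0,0,0,0,0],[0,0,0,0,0,0],[0,0,0,0,0,0],[0,0,0,0,0,0]]' 0 25;
```

```text
time: 3.9
position: [0.4966, -0.2577, 0.0259]
ee_rot: [-0.001, 0.829, 0.559, -0.001]
wrist_force: [-0.1, -0.4, 0.5]
width: 0.683
finger_force: 0.0
time: 4.4
position: [0.4976, -0.2583, 0.0281]
ee_rot: [0.001, 0.829, 0.559, 0.0]
wrist_force: [-0.7, 0.2, 5.9]
width: 0.423
finger_force: 25.0
```

```bash
python3 -m inch '[[0,0,-2,0,0,0],[0,0,-5.5,0,0,0],[0,0,-5.5,0,0,0],[0,0,-5.5,0,0,-9.5],[0,0,0,0,0,-9.5]]'; python3 -m inch '[[6,0,0,0,0,0],[6,0,0,0,0,0],[3,0,0,0,0,0],[0,0,0,0,0,0]]'
cat > d.py <<'E'
from h import *
np.set_printoptions(precision=4,suppress=True)
p=viewer.camera("wrist");cv2.imwrite("pics/w2raw.png",p["frame"][:,:,::-1]);np.savez("w2.npz",**{k:p[k] for k in("rvec","tvec","intrinsics")})
print(np.round(rect(p,"blank_upper_mid",.032,(.508,-.008)),4))
for n in["jig_bore","template_mid"]:
    for d in viewer.mark_of(p,n): print(n,d["p"],np.round(d["position"],4),proj(p,d["position"])[0])
u=proj(p,[.507,-.009,.032])[0].astype(int);print(u)
x0,y0=np.clip(u[0]-110,0,292),np.clip(u[1]-82,0,219);print(x0,y0)
save(p,"w2c.png",(x0,y0,x0+220,y0+165),3.6)
go(.507,-.009,.1,-3)
E
python3 d.py
```

```text
time: 5.03
position: [0.4993, -0.2587, 0.2165]
ee_rot: [0.004, 0.723, 0.69, 0.002]
wrist_force: [-0.8, -0.8, -3.0]
width: 0.422
finger_force: 25.0
time: 5.52
position: [0.5048, -0.1051, 0.2124]
ee_rot: [-0.001, 0.723, 0.691, 0.0]
wrist_force: [0.3, -1.2, -1.1]
width: 0.427
finger_force: 25.0
[ 0.0026  0.5059 -0.0095 70.564  47.6007 88.5461  0.71  ]
template_mid 0.95 [ 0.3897 -0.0465  0.0006] [143.4988 120.286 ]
template_mid 0.92 [ 0.5052 -0.1061  0.1892] [258.5117 246.8437]
template_mid 0.17 [ 0.5086 -0.0078  0.0297] [256.5725  71.9565]
[254  73]
144 0
pos [ 0.5044 -0.1101  0.2119] tilt x/y/z rows [[0.054, 0.999, -0.001], [0.999, -0.054, -0.001], [-0.001, -0.001, -1.0]]
shift cm [10.13 -0.28 11.18]
turn about tool z (deg) -0.11
```

View pics/w2c.png

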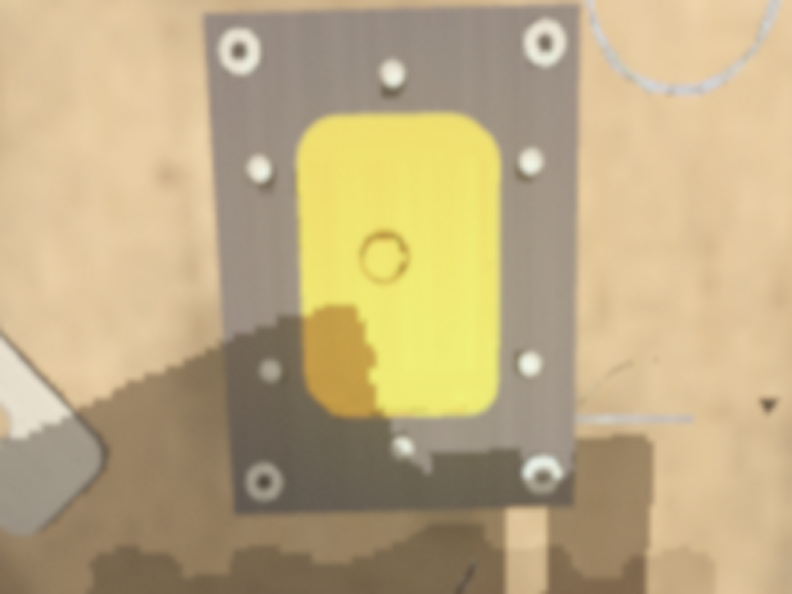

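The crop shows the jig straight on. The six stop-pin heads are at crop px (392,73), (403,446), (260,168), (531,161), (270,371) and (530,363), and the upper blank's hole is at (384,257) with brass showing through. I'll fit the jig pose to the pin heads.

```bash
cat > e.py <<'E'
from h import *
np.set_printoptions(precision=4,suppress=True)
p=dict(np.load("w2.npz"))
f=lambda c:((c[0]+.5)/3.6-.5+144,(c[1]+.5)/3.6-.5)
pins=[(392,73),(403,446),(260,168),(531,161),(270,371),(530,363)]
J=np.array([(0,44.5),(0,-44.5),(-33.5,24),(33.5,24),(-33.5,-24),(33.5,-24)])/1000
W=np.array([ray(p,f(c),.032)[:2] for c in pins])
A,_=cv2.estimateAffinePartial2D(J,W,method=cv2.LMEDS)
a=W.mean(0);B=W-a
th=np.arctan2((J[:,0]*B[:,1]-J[:,1]*B[:,0]).sum(),(J*B).sum());R=np.array([[np.cos(th),-np.sin(th)],[np.sin(th),np.cos(th)]])
print("bore world",a,"yaw deg",np.degrees(th),"resid mm",((B-J@R.T)*1000).round(1).tolist())
for n,c in[("hole",(384,257)),("bl tl",(298,114)),("tr",(499,114)),("bl",(304,415)),("br",(498,415))]:
    print(n,(ray(p,f(c),.032)[:2]-a)@R*1000)
im=cv2.imread("pics/w2raw.png");x0,y0=int(f((384,257))[0])-14,int(f((384,257))[1])-12
cv2.imwrite("pics/hole.png",cv2.resize(im[y0:y0+24,x0:x0+28],None,fx=20,fy=20,interpolation=cv2.INTER_NEAREST));print(x0,y0)
P,M=axes()
print("template in jig: ");go(a[0],a[1],.1,np.degrees(th))
E
python3 e.py
```

```text
bore world [ 0.5063 -0.0097] yaw deg -1.0414137688156389 resid mm [[-0.1, -0.3], [0.2, 0.7], [0.3, -0.1], [-0.1, -0.3], [0.0, -0.1], [-0.3, 0.1]]
hole [-3.3561  2.5916]
bl tl [-23.2203  35.7745]
tr [25.6044 34.4612]
bl [-25.2957 -35.2973]
br [ 24.9643 -36.6358]
236 59
template in jig: 
pos [ 0.5044 -0.1101  0.2119] tilt x/y/z rows [[0.054, 0.999, -0.001], [0.999, -0.054, -0.001], [-0.001, -0.001, -1.0]]
shift cm [10.06 -0.35 11.18]
turn about tool z (deg) -2.07
```

View pics/hole.png

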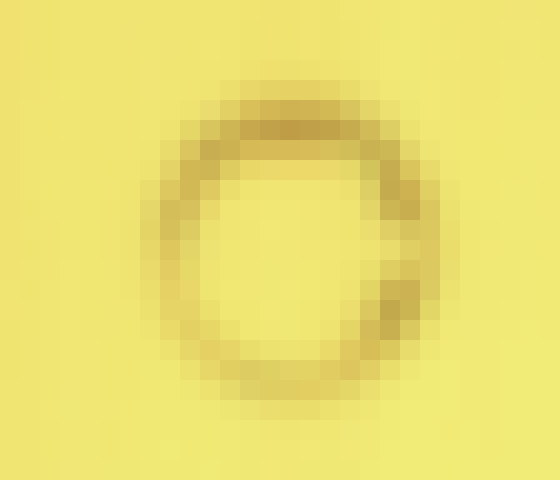

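The hole shows brass right across, so the lower hole hardly overlaps it. The upper hole is at (-3.4, +2.6) mm in the jig frame, so the lower one is probably off towards (+,-). Next I'll check how the template sits in the grip.

```bash
cat > f.py <<'E'
from h import *
np.set_printoptions(precision=4,suppress=True)
p=viewer.camera("wrist");P,M=axes()
r=rect(p,"template_mid",P[2]-.0195,P[:2]);print(np.round(r,4))
print("offset in tool xy mm",M.T[:2,:2]@(np.array(r[1:3])-P[:2])*1000)
im=cv2.cvtColor(p["frame"],cv2.COLOR_RGB2GRAY);u=proj(p,[r[1],r[2],P[2]-.0195])[0];print(u)
x0,y0=int(u[0])-22,int(u[1])-22;c=im[y0:y0+44,x0:x0+44]
m=(c<(int(np.median(c))*.7)).astype(np.uint8);n,l,st,ce=cv2.connectedComponentsWithStats(m)
for i in range(1,n):
    w=ray(p,ce[i]+[x0,y0],P[2]-.0195);print(st[i],M.T[:2,:2]@(w[:2]-P[:2])*1000)
save(p,"w3.png",(150,160,370,325),3.6)
E
python3 f.py
```

```text
[ 0.0091  0.5042 -0.101  43.9658 37.485  86.9991  0.81  ]
offset in tool xy mm [ 9.0683 -0.7283]
[256.2899 230.6308]
```

View pics/w3.png

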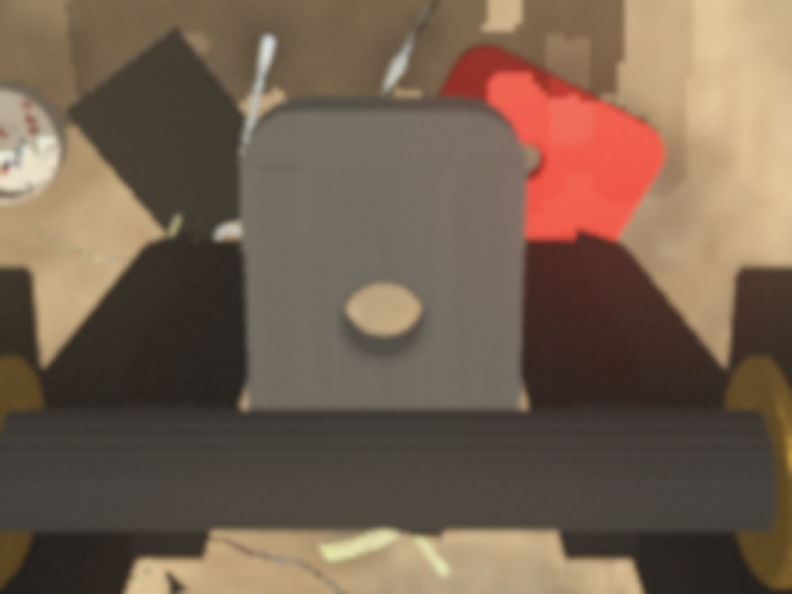

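The template hangs level in the grip, with its hole at crop px (384,316), that is (256.6,247.7) in the frame. I'll compute its offset and the placing shift.

```bash
cat > g.py <<'E'
from h import *
np.set_printoptions(precision=4,suppress=True)
p=viewer.camera("wrist");P,M=axes()
for z in(.0195,.023): print(M.T[:2,:2]@(ray(p,(256.6,247.7),P[2]-z)[:2]-P[:2])*1000)
th=np.radians(-1.04);R=np.array([[np.cos(th),-np.sin(th)],[np.sin(th),np.cos(th)]])
t=np.array([.5063,-.0097])+R@[-.003,.0025]
print(t);go(t[0],t[1],.06,-1.04)
E
python3 g.py
```

```text
[ 0.0069 -0.5392]
[-1.644 -0.539]
[ 0.5033 -0.0071]
pos [ 0.5046 -0.1096  0.212 ] tilt x/y/z rows [[0.054, 0.999, -0.001], [0.999, -0.054, -0.0], [-0.0, -0.001, -1.0]]
shift cm [10.23 -0.67 15.2 ]
turn about tool z (deg) -2.05
```

```bash
python3 -m inch '[[5.1,-0.3,0,0,0,0],[5.1,-0.32,0,0,0,-2],[0,0,5,0,0,0],[0,0,5,0,0,0],[0,0,4,0,0,0]]';  python3 -m inch '[[0,0,0.6,0,0,0],[0,0,0,0,0,0],[0,0,0,0,0,0]]'; python3 -c "
from h import *
s=manip.sense();print(s['wrist_force'],s['position']);go(.5033,-.0071,.0605,-1.04)"
```

```text
time: 6.5
position: [0.5039, -0.0066, 0.0706]
ee_rot: [-0.0, 0.713, 0.701, -0.0]
wrist_force: [0.6, 0.3, -1.6]
width: 0.422
finger_force: 25.0
time: 6.88
position: [0.505, -0.0061, 0.0677]
ee_rot: [0.001, 0.713, 0.701, 0.001]
wrist_force: [0.9, -0.1, -1.0]
width: 0.424
finger_force: 25.0
[ 0.92855983 -0.065561   -0.98412429] [ 0.50497988 -0.00613253  0.06770903]
pos [ 0.505  -0.0061  0.0677] tilt x/y/z rows [[0.017, 1.0, 0.0], [1.0, -0.017, 0.003], [0.003, 0.0, -1.0]]
shift cm [-0.1  -0.17  0.72]
turn about tool z (deg) 0.05
```

```bash
for i in 1 2; do python3 -m inch '[[0,0,0.2,0,0,0],[0,0,0,0,0,0]]'|sed -n 2p\;4p; done; for i in 1 2; do python3 -m inch '[[0,0,0.1,0,0,0],[0,0,0,0,0,0]]'|sed -n 2p\;4p; done
```

```text
position: [0.5042, -0.0061, 0.0648]
wrist_force: [1.4, -0.5, -1.5]
position: [0.5038, -0.006, 0.0621]
wrist_force: [0.1, 1.1, -1.4]
position: [0.5038, -0.0059, 0.0611]
wrist_force: [0.4, -0.4, -2.2]
position: [0.5039, -0.006, 0.0602]
wrist_force: [0.4, 0.3, -1.5]
```

```bash
for i in 1 2; do python3 -m inch '[[0,0,0.07,0,0,0],[0,0,0,0,0,0]]'|sed -n 2p\;4p; done; python3 -m inch '[[0,0,0,0,0,0],[0,0,0,0,0,0]]' 5.2; python3 -m inch '[[0,0,-2,0,0,0],[0,0,-5,0,0,0],[0,0,-5,0,0,0],[-5,0,-4,0,0,0],[-5,0,0,0,0,0]]' 6;python3 -m inch '[[0,0,0,0,0,0]]'
cat > k.py <<'E'
from h import *
np.set_printoptions(precision=4,suppress=True)
p=viewer.camera("wrist");P,M=axes();print(P)
r=rect(p,"template_mid",.040,(.5033,-.0071));print(np.round(r,4),"jig frame approx mm",(np.array(r[1:3])-[.5063,-.0097])*1000)
u=proj(p,[.505,-.009,.035])[0].astype(int);x0,y0=np.clip(u[0]-110,0,292),np.clip(u[1]-82,0,219);print(x0,y0)
save(p,"w4.png",(x0,y0,x0+220,y0+165),3.6);np.savez("w4.npz",**{k:p[k] for k in("rvec","tvec","intrinsics")})
E
python3 k.py
```

```text
position: [0.5039, -0.006, 0.0601]
wrist_force: [-1.2, 0.1, 6.0]
position: [0.5039, -0.0059, 0.06]
wrist_force: [-4.2, -0.1, 10.9]
time: 8.62
position: [0.504, -0.006, 0.0588]
ee_rot: [0.0, 0.713, 0.701, 0.0]
wrist_force: [-0.1, 0.2, 0.4]
width: 0.588
finger_force: 0.0
time: 9.25
position: [0.5042, -0.1055, 0.2207]
ee_rot: [0.002, 0.712, 0.702, 0.002]
wrist_force: [0.1, -0.8, -0.3]
width: 0.683
finger_force: 0.0
time: 9.38
position: [0.5014, -0.1102, 0.2177]
ee_rot: [0.001, 0.716, 0.698, -0.001]
wrist_force: [0.1, 0.5, 0.6]
width: 0.681
finger_force: 0.0
[ 0.5017 -0.107   0.2176]
[ 0.0008  0.5026 -0.0069 59.6402 37.7257 89.5777  0.56  ] jig frame approx mm [-3.7464  2.7708]
148 0
```

View pics/w4.png

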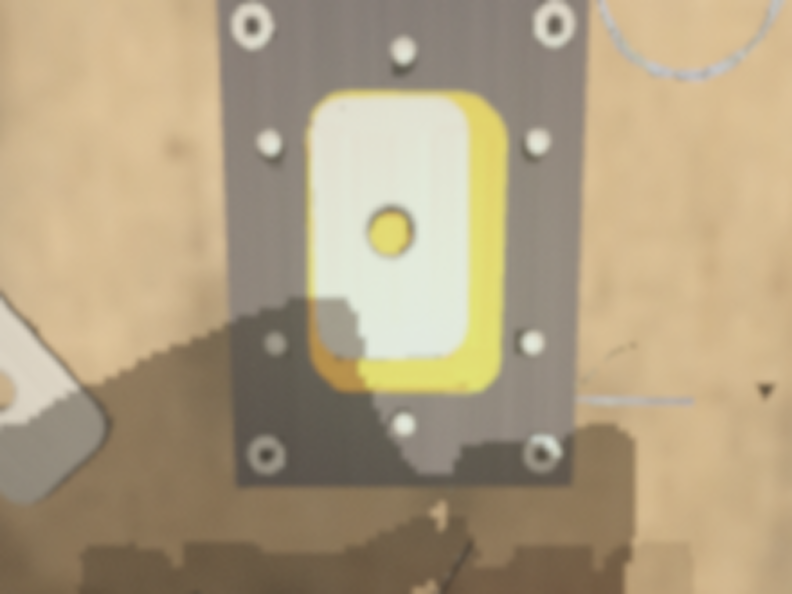

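The template lies flat over the upper hole, its hole at crop px (390,231). Next is the pin.

```bash
python3 -m inch '[[5.6,0,-0.5,0,0,0],[5.6,0,0,0,0,0],[5.6,0,0,0,0,0],[5.6,0,0,0,0,0],[5.6,0,0,0,0,0]]';python3 -m inch '[[0,0,0,0,0,0]]'
cat > l.py <<'E'
from h import *
np.set_printoptions(precision=4,suppress=True)
p=viewer.camera("wrist");P,M=axes();print(P)
print(np.round(rect(p,"pin_handle",.074,(.51,.281)),4));print(np.round(rect(p,"pin_block",.04,(.51,.282)),4))
for n in["pin_handle","pin_block"]:
    for d in viewer.mark_of(p,n): print(n,d["p"],np.round(d["position"],4))
u=proj(p,[.51,.282,.06])[0].astype(int);x0,y0=np.clip(u[0]-75,0,362),np.clip(u[1]-55,0,274);print(x0,y0)
save(p,"w5.png",(x0,y0,x0+150,y0+110),5.3);np.savez("w5.npz",**{k:p[k] for k in("rvec","tvec","intrinsics")})
E
python3 l.py
```

```text
time: 10.1
position: [0.5056, 0.1791, 0.2225]
ee_rot: [-0.001, 0.712, 0.703, -0.0]
wrist_force: [-0.2, -0.5, 0.6]
width: 0.683
finger_force: 0.0
time: 10.22
position: [0.505, 0.1838, 0.2231]
ee_rot: [-0.002, 0.709, 0.706, 0.002]
wrist_force: [0.2, 0.2, -0.2]
width: 0.679
finger_force: 0.0
[0.5053 0.1797 0.2226]
[  0.0018   0.5082   0.2812  17.3766  16.056  -78.5044   0.67  ]
[  0.0017   0.5084   0.2824  55.2781  54.8944 -68.2345   0.97  ]
pin_handle 0.57 [0.5111 0.2868 0.0569]
pin_block 0.7 [ 0.5079  0.2814 -0.0016]
187 14
```

View pics/w5.png

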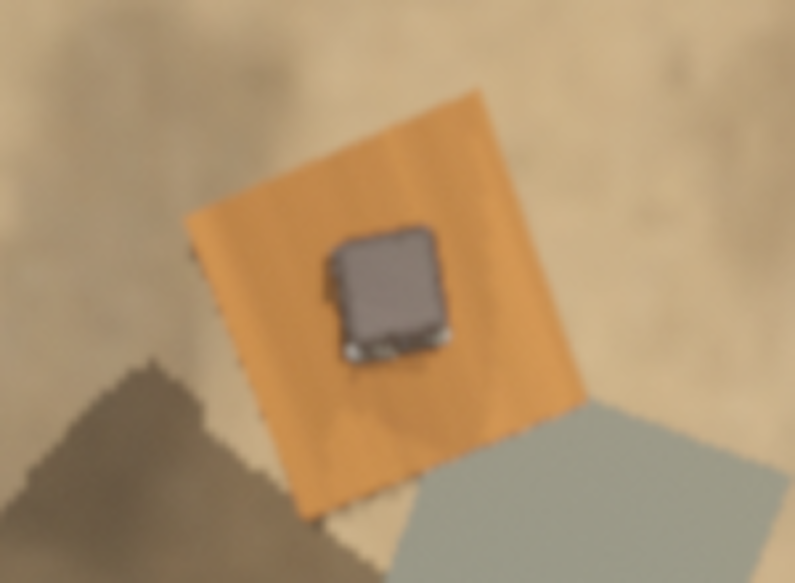

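The crop shows the handle's top face centred at (391,290), turned about 10° against the image axes.

```bash
python3 -c "
from h import *
p=dict(np.load('w5.npz'));w=ray(p,(260.5,68.4),.074);print(w);go(w[0],w[1],.070,10)"
```

```text
[0.50793469 0.28116773 0.074     ]
pos [0.5066 0.1739 0.2225] tilt x/y/z rows [[0.018, 1.0, -0.001], [1.0, -0.018, -0.001], [-0.001, -0.001, -1.0]]
shift cm [10.74 -0.05 15.23]
turn about tool z (deg) -11.02
```

```bash
python3 -m inch '[[5.4,0,0,0,0,0],[5.3,-0.05,0,0,0,0],[0,0,0,0,0,-10.6],[0,0,4,0,0,0],[0,0,3,0,0,0]]';python3 -m inch '[[0,0,0,0,0,0],[0,0,0,0,0,0]]'
cat > m.py <<'E'
from h import *
np.set_printoptions(precision=4,suppress=True)
p=viewer.camera("wrist");P,M=axes();print(P)
r=rect(p,"pin_handle",.074,(.508,.281));print(np.round(r,4));go(r[1],r[2],.07,r[5]+90)
E
python3 m.py
```

```text
time: 11.1
position: [0.5085, 0.2803, 0.1516]
ee_rot: [0.0, 0.646, 0.763, -0.001]
wrist_force: [-0.5, 0.4, -0.6]
width: 0.684
finger_force: 0.0
time: 11.35
position: [0.5088, 0.282, 0.1538]
ee_rot: [0.0, 0.646, 0.764, 0.001]
wrist_force: [0.6, 0.2, -0.7]
width: 0.68
finger_force: 0.0
[0.509  0.2823 0.1541]
[  0.0056   0.5076   0.2866  23.0174  16.8412 -80.3656   0.83  ]
pos [0.509  0.2825 0.1543] tilt x/y/z rows [[-0.167, 0.986, 0.001], [0.986, 0.167, 0.002], [0.002, 0.001, -1.0]]
shift cm [ 0.42 -0.09  8.43]
turn about tool z (deg) -0.03
```

```bash
cat > m.py <<'E'
from h import *
np.set_printoptions(precision=4,suppress=True)
for c in["wrist","top","scene"]:
    p=viewer.camera(c);P,M=axes();print(c,P)
    for n,z in(("pin_handle",.074),("pin_block",.04)):
        for d in viewer.regions_of(p,n):
            q=np.argwhere(d["region"])[:,::-1];w=np.array([ray(p,x,z) for x in q])-P
            t=w[:,:2]@M[:2,:2]*1000
            print(n,d["p"],q.min(0),q.max(0),"tool mm",np.percentile(t,[1,50,99],axis=0).round(1).tolist())
        for d in viewer.mark_of(p,n): print(n,d["p"],np.round(d["position"],4),(np.array(d["position"])-P)@M*1000)
E
python3 m.py
```

```text
wrist [0.5089 0.2825 0.1542]
pin_handle 0.67 [244 186] [268 219] tool mm [[-6.6, -8.6], [4.4, -0.6], [16.1, 6.8]]
pin_handle 0.97 [0.513  0.2851 0.0548] [ 1.7997  4.2067 99.4509]
pin_block 0.96 [215 148] [295 233] tool mm [[-27.8, -29.6], [8.5, -0.6], [34.0, 28.4]]
top [0.5083 0.2822 0.1533]
pin_block 0.68 [242 192] [287 227] tool mm [[-346.3, -107.4], [-278.9, -60.3], [-221.0, -2.9]]
pin_block 0.27 [ 0.5073 -0.0091  0.0195] [-287.0816  -49.8912  133.6781]
scene [0.5081 0.2822 0.1528]
pin_handle 0.66 [301 161] [317 182] tool mm [[-211.3, -155.5], [-184.9, -129.7], [-154.7, -100.6]]
pin_block 0.64 [330 251] [350 264] tool mm [[-20.0, 20.6], [3.4, 32.0], [29.9, 45.3]]
pin_block 0.72 [ 0.5122  0.2836 -0.0033] [  0.6929   4.2741 156.1203]
```

The wrist camera sits ahead of the TCP and sees the far side face. The near edge (-6.6 mm) is therefore the true one, which puts the handle about 2 mm ahead.

```bash
python3 -m inch '[[0.2,-0.05,3,0,0,0],[0,0,3,0,0,0],[0,0,2,0,0,0],[0,0,0.4,0,0,0],[0,0,0,0,0,0]]' 4;python3 -m inch '[[0,0,0,0,0,0],[0,0,0,0,0,0],[0,0,0,0,0,0],[0,0,0,0,0,0]]' 0 30;
```

```text
time: 12.82
position: [0.5074, 0.2843, 0.0691]
ee_rot: [0.0, 0.645, 0.764, 0.0]
wrist_force: [-0.6, -0.7, 0.5]
width: 0.454
finger_force: 0.0
time: 13.32
position: [0.5076, 0.2842, 0.0694]
ee_rot: [0.0, 0.645, 0.764, 0.0]
wrist_force: [-0.4, -0.7, 5.0]
width: 0.174
finger_force: 30.0
```

```bash
python3 -m inch '[[0,0,-1,0,0,0],[0,0,-2,0,0,0],[0,0,-3,0,0,0],[0,0,-4,0,0,0],[0,0,0,0,0,0]]'; python3 -m inch '[[0,0,0,0,0,10.6],[0,0,0,0,0,0]]'
cat > n.py <<'E'
from h import *
np.set_printoptions(precision=4,suppress=True)
P,M=axes()
p=viewer.camera("wrist");C=-cv2.Rodrigues(p["rvec"])[0].T@np.array(p["tvec"]).ravel();print("cam in tool",(C-P)@M*1000)
for d in viewer.mark_of(p,"pin_handle"): print("pin in tool mm",d["p"],(np.array(d["position"])-P)@M*1000)
for d in viewer.regions_of(p,"pin_handle"):
    q=np.argwhere(d["region"])[:,::-1];t=np.array([(ray(p,x,P[2]+.004)-P)@M for x in q])*1000
    print(d["p"],np.percentile(t,[1,50,99],axis=0).round(1).tolist())
go(.504,-.006,.115)
save(p,"w6.png",(150,120,370,285),3.6)
E
python3 n.py
```

```text
time: 13.95
position: [0.5085, 0.2853, 0.1719]
ee_rot: [0.001, 0.645, 0.764, 0.003]
wrist_force: [0.1, -0.1, -1.4]
width: 0.178
finger_force: 30.0
time: 14.2
position: [0.5067, 0.2836, 0.1682]
ee_rot: [0.0, 0.712, 0.702, -0.001]
wrist_force: [0.5, -0.4, -0.6]
width: 0.179
finger_force: 30.0
cam in tool [  66.0744   -0.5555 -120.2885]
pin in tool mm 0.98 [ 0.0832  1.4682 14.0697]
0.67 [[0.4, -8.0, -4.0], [10.8, -0.7, -4.0], [24.5, 7.0, -4.0]]
pos [0.5069 0.2839 0.1682] tilt x/y/z rows [[0.014, 1.0, -0.001], [1.0, -0.014, -0.001], [-0.001, -0.001, -1.0]]
shift cm [-28.98   0.11   5.35]
```

```bash
python3 -m inch '[[-5.8,0.02,0,0,0,0],[-5.8,0.02,0,0,0,0],[-5.8,0.02,0,0,0,0],[-5.8,0.02,0,0,0,0],[-5.8,0.02,0,0,0,0]]'; python3 -m inch '[[0,0,3,0,0,0],[0,0,2.3,0,0,0],[0,0,0,0,0,0],[0,0,0,0,0,0]]'
cat > o.py <<'E'
from h import *
np.set_printoptions(precision=4,suppress=True)
P,M=axes();go(.504,-.006,.104)
p=viewer.camera("wrist")
save(p,"w7.png",(170,140,340,267),4.6)
p2=viewer.camera("scene");u=proj(p2,[.504,-.006,.05])[0].astype(int);print(u)
a=cv2.imread("pics/w7.png");b=p2["frame"][u[1]-35:u[1]+35,u[0]-40:u[0]+40,::-1];b=cv2.resize(b,(668,584),interpolation=cv2.INTER_CUBIC)
o=cv2.resize(np.hstack([cv2.resize(a,(782,584)),b]),(800,322));cv2.imwrite("pics/both.png",o)
E
python3 o.py
```

```text
time: 14.98
position: [0.5034, -0.0077, 0.1687]
ee_rot: [-0.0, 0.712, 0.702, 0.0]
wrist_force: [0.1, -1.0, -1.2]
width: 0.174
finger_force: 30.0
time: 15.48
position: [0.5038, -0.0055, 0.1163]
ee_rot: [0.0, 0.712, 0.702, 0.0]
wrist_force: [-0.6, 0.3, -1.3]
width: 0.174
finger_force: 30.0
pos [ 0.5038 -0.0055  0.1163] tilt x/y/z rows [[0.015, 1.0, 0.0], [1.0, -0.015, 0.0], [0.0, 0.0, -1.0]]
shift cm [-0.05  0.02  1.23]
[263 177]
```

View pics/both.png

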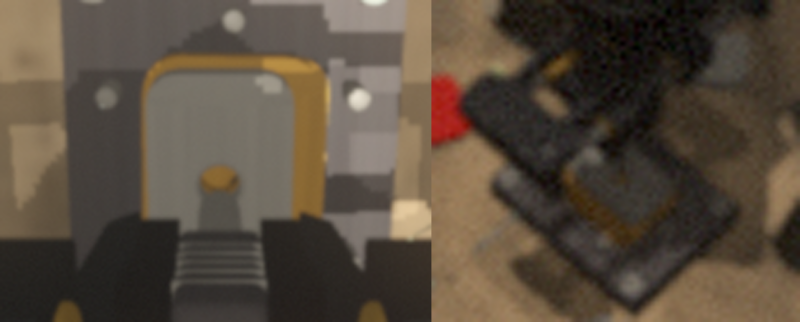

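The shank lines up sideways with the template hole (crop x≈219). I'll descend and feel for it.

```bash
python3 -m inch '[[0,0,0.8,0,0,0],[0,0,0.2,0,0,0],[0,0,0,0,0,0]]'|sed -n 2p\;4p; for i in 1 2; do python3 -m inch '[[0,0,0.15,0,0,0],[0,0,0,0,0,0]]'|sed -n 2p\;4p; done
```

```text
position: [0.5034, -0.0059, 0.1057]
wrist_force: [-0.6, 0.1, -1.2]
position: [0.5035, -0.0059, 0.1043]
wrist_force: [-0.5, 1.1, -0.4]
position: [0.5035, -0.0059, 0.1028]
wrist_force: [-0.6, -0.7, -0.6]
```

```bash
for i in 1 2 3; do python3 -m inch '[[0,0,0.15,0,0,0],[0,0,0,0,0,0]]'|sed -n 2p\;4p; done
```

```text
position: [0.5034, -0.0059, 0.1012]
wrist_force: [-0.1, 0.0, -1.0]
position: [0.5036, -0.0058, 0.0998]
wrist_force: [-0.7, 0.1, -1.2]
position: [0.5035, -0.0058, 0.0983]
wrist_force: [-0.3, 0.8, -0.1]
```

```bash
for i in 1 2; do python3 -m inch '[[0,0,0.13,0,0,0],[0,0,0,0,0,0]]'|sed -n 2p\;4p; done
```

```text
position: [0.5035, -0.0059, 0.097]
wrist_force: [-0.1, -0.1, 0.0]
position: [0.5035, -0.0059, 0.0957]
wrist_force: [0.4, 0.3, -1.0]
```

```bash
for i in 1 2; do python3 -m inch '[[0,0,0.13,0,0,0],[0,0,0,0,0,0]]'|sed -n 2p\;4p; done
```

```text
position: [0.5035, -0.0059, 0.0944]
wrist_force: [0.0, 0.8, -0.8]
position: [0.5036, -0.0058, 0.0931]
wrist_force: [0.3, 0.8, -0.2]
```

```bash
for i in 1 2; do python3 -m inch '[[0,0,0.12,0,0,0],[0,0,0,0,0,0]]'|sed -n 2p\;4p; done
```

```text
position: [0.5035, -0.0058, 0.0919]
wrist_force: [0.1, 0.9, -1.6]
position: [0.5035, -0.0059, 0.0906]
wrist_force: [-0.1, 0.3, -1.4]
```

```bash
for i in 1 2; do python3 -m inch '[[0,0,0.1,0,0,0],[0,0,0,0,0,0]]'|sed -n 2p\;4p; done
```

```text
position: [0.5035, -0.006, 0.0897]
wrist_force: [0.2, 0.5, -0.7]
position: [0.5035, -0.0059, 0.0893]
wrist_force: [0.2, 0.7, 4.9]
```

The tip has passed the template and the upper blank and rests on the lower blank at TCP z=0.0893. Now I drag the plates towards (+x,-y), feeling for the lower hole.

```bash
for i in 1 2 3 4 5; do python3 -m inch '[[-0.07,0.08,0.01,0,0,0],[0,0,0,0,0,0]]'|sed -n 2p\;4p; done
```

```text
position: [0.5038, -0.0062, 0.0892]
wrist_force: [-1.8, 2.1, 6.6]
position: [0.5045, -0.0067, 0.0892]
wrist_force: [-1.6, 1.8, 8.2]
position: [0.5051, -0.0073, 0.0892]
wrist_force: [-3.5, 1.9, 9.7]
position: [0.5059, -0.0079, 0.0892]
wrist_force: [-2.5, 2.0, 9.9]
position: [0.5067, -0.0086, 0.0891]
wrist_force: [-2.8, 3.1, 10.1]
```

```bash
for i in 1 2 3 4; do python3 -m inch '[[-0.06,0.08,-0.01,0,0,0],[0,0,0,0,0,0]]'|sed -n 2p\;4p; done
```

```text
position: [0.5076, -0.0094, 0.089]
wrist_force: [-2.2, 2.0, 7.7]
position: [0.5085, -0.0102, 0.089]
wrist_force: [-1.3, 1.7, 5.3]
position: [0.5097, -0.0114, 0.0886]
wrist_force: [0.0, 1.7, -0.5]
position: [0.5104, -0.0122, 0.0884]
wrist_force: [-1.7, 0.2, 0.2]
```

The force dropped to nothing near (.5100,-.0118), so the tip is at the lower hole's mouth. I'll ease down.

```bash
for i in 1 2 3; do python3 -m inch '[[0,0,0.08,0,0,0],[0,0,0,0,0,0]]'|sed -n 2p\;4p; done
```

```text
position: [0.5104, -0.0121, 0.0877]
wrist_force: [-0.5, -0.2, -1.5]
position: [0.5106, -0.012, 0.087]
wrist_force: [-1.2, 0.5, -1.2]
position: [0.5108, -0.012, 0.0862]
wrist_force: [-0.5, 0.4, -0.8]
```

```bash
for i in 1 2 3; do python3 -m inch '[[0,0,0.08,0,0,0],[0,0,0,0,0,0]]'|sed -n 2p\;4p; done
```

```text
position: [0.5108, -0.0119, 0.0855]
wrist_force: [-0.4, 0.7, -0.5]
position: [0.5108, -0.0119, 0.0846]
wrist_force: [0.7, 0.4, -0.9]
position: [0.5108, -0.0119, 0.0838]
wrist_force: [1.1, -0.3, -1.7]
```

```bash
for i in 1 2; do python3 -m inch '[[0,0,0.06,0,0,0],[0,0,0,0,0,0]]'|sed -n 2p\;4p; done
```

```text
position: [0.5108, -0.0119, 0.0833]
wrist_force: [-0.0, 0.5, 0.8]
position: [0.5108, -0.0119, 0.0832]
wrist_force: [0.1, -0.1, 5.4]
```

All three plates are on the pin and the tip is on the jig base at 0.0832. Now I drag the pack towards the bore, about (.507,-.0087).

```bash
for i in 1 2 3 4; do python3 -m inch '[[0.07,-0.08,0,0,0,0],[0,0,0,0,0,0]]'|sed -n 2p\;4p; done
```

```text
position: [0.5106, -0.0116, 0.0831]
wrist_force: [1.1, -1.8, 6.7]
position: [0.5102, -0.0112, 0.0832]
wrist_force: [2.4, -1.0, 5.7]
position: [0.5092, -0.0104, 0.083]
wrist_force: [2.3, -2.5, 5.5]
position: [0.507, -0.009, 0.0824]
wrist_force: [1.4, -0.6, 1.2]
```

Force and height dropped at (.507,-.009), so the tip is in the bore's mouth. I'll ease down.

```bash
for i in 1 2 3 4; do python3 -m inch '[[0,0,0.08,0,0,0],[0,0,0,0,0,0]]'|sed -n 2p\;4p; done
```

```text
position: [0.5069, -0.0089, 0.0815]
wrist_force: [1.5, -0.5, -1.1]
position: [0.5071, -0.0088, 0.0809]
wrist_force: [-0.2, 0.6, -1.6]
position: [0.5072, -0.0087, 0.0802]
wrist_force: [-0.4, 1.4, -1.1]
position: [0.5073, -0.0086, 0.0793]
wrist_force: [-0.9, 1.5, -0.1]
```

```bash
for i in 1 2 3 4; do python3 -m inch '[[0.005,0,0.15,0,0,0],[0,0,0,0,0,0]]'|sed -n 2p\;4p; done
```

```text
position: [0.5073, -0.0086, 0.0778]
wrist_force: [-1.0, 2.8, -0.4]
position: [0.5074, -0.0086, 0.0763]
wrist_force: [-0.9, 3.9, -1.5]
position: [0.5073, -0.0086, 0.0748]
wrist_force: [-0.7, 3.5, -0.3]
position: [0.5074, -0.0086, 0.0733]
wrist_force: [-2.6, 4.1, -0.1]
```

```bash
for i in 1 2; do python3 -m inch '[[0,0,0.12,0,0,0],[0,0,0,0,0,0]]'|sed -n 2p\;4p; done
```

```text
position: [0.5074, -0.0086, 0.0721]
wrist_force: [-1.3, 4.6, -0.1]
position: [0.5074, -0.0086, 0.071]
wrist_force: [-2.1, 5.0, 0.0]
```

```bash
for i in 1 2; do python3 -m inch '[[0,0,0.07,0,0,0],[0,0,0,0,0,0]]'|sed -n 2p\;4p; done
```

```text
position: [0.5074, -0.0086, 0.0703]
wrist_force: [-2.3, 5.5, 1.5]
position: [0.5074, -0.0086, 0.0696]
wrist_force: [-2.3, 4.1, 2.2]
```

```bash
python3 -m inch '[[0.03,-0.02,0.04,0,0,0],[0,0,0,0,0,0]]'|sed -n 2p\;4p; python3 -m inch '[[0.02,0,0.04,0,0,0],[0,0,0,0,0,0]]'|sed -n 2p\;4p; python3 -m inch '[[0,0,0.03,0,0,0],[0,0,0,0,0,0]]'|sed -n 2p\;4p
```

```text
position: [0.5073, -0.0085, 0.0694]
wrist_force: [-1.6, 5.2, 2.9]
position: [0.5074, -0.0085, 0.0693]
wrist_force: [-2.4, 3.7, 7.8]
position: [0.5073, -0.0085, 0.0693]
wrist_force: [-2.5, 4.7, 10.2]
```

Seated at z=0.0693, which matches base contact (0.0832) minus 14 mm. I'll release and retreat.

```bash
python3 -m inch '[[0,0,-0.05,0,0,0],[0,0,0,0,0,0],[0,0,0,0,0,0]]' 4 |tail -3; python3 -m inch '[[0,0,-2,0,0,0],[0,0,-4,0,0,0],[0,0,-5,0,0,0],[-5,0,-4,0,0,0],[-5,0,0,0,0,0]]'|sed -n 2p;python3 -m inch '[[0,0,0,0,0,0],[0,0,0,0,0,0]]'|sed -n 2p
cat > q.py <<'E'
from h import *
np.set_printoptions(precision=4,suppress=True)
p=viewer.camera("wrist")
for n in["template_mid","pin_handle","blank_upper_mid"]:
    for d in viewer.mark_of(p,n): print(n,d["p"],np.round(d["position"],4))
save(p,"w8.png",(140,0,360,165),3.6)
E
python3 q.py
```

```text
wrist_force: [0.5, -0.2, -0.1]
width: 0.45
finger_force: 0.0
position: [0.5075, -0.1083, 0.221]
position: [0.5054, -0.1069, 0.2179]
template_mid 0.69 [ 0.5084 -0.0109  0.0394]
template_mid 0.69 [0.3781 0.0622 0.0026]
template_mid 0.59 [ 0.389  -0.0457  0.0025]
pin_handle 0.56 [ 0.5123 -0.0051  0.054 ]
blank_upper_mid 0.87 [ 0.5522 -0.1468  0.001 ]
blank_upper_mid 0.21 [ 0.3867 -0.132   0.    ]
```

View pics/w8.png

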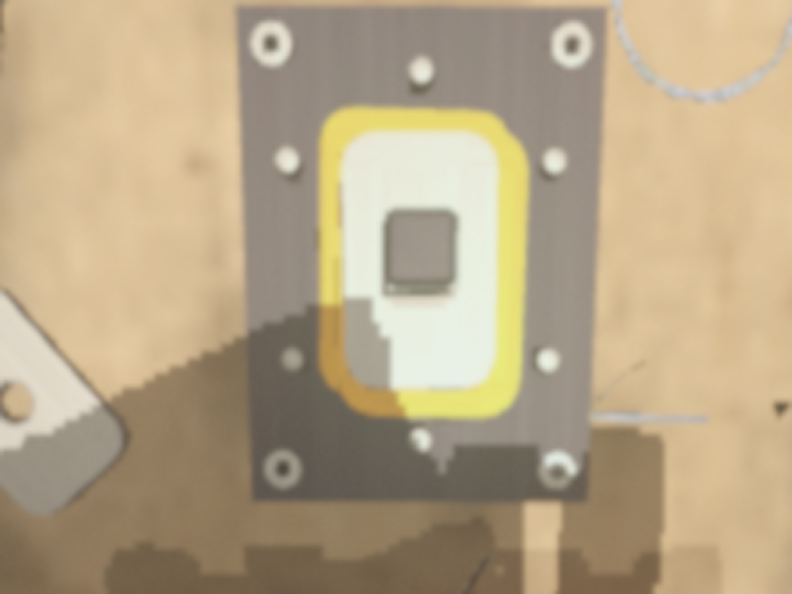

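The pin is upright and seated at crop px (421,248), centred among the stop pins. The template and both blanks lie flat under it.

```bash
python3 -c "
from station import sign_off
print(sign_off())"
```

```text
the job is handed in; nothing more can be done
None
```

The pin is home through the template and both blanks in the jig's bore, its handle on the template and released. The wrist force stayed at about 11 N or less in every reading, and I handed the job in at about 30 s on the robot's clock; the sign-off gave no verdict.

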